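# Set the span trimmer of an opened kitchen scale

## Robot

A 6-joint arm with a two-finger parallel gripper is mounted at the origin on the work surface. World frame = base frame: x ahead of the robot, y to its left, z up, the work surface at z = 0. Lengths are in m, angles in rad, forces in N, time in s.
With the tool pointing down it reaches from about 0.35 to 0.975 m from the base axis. Payload 4.9 kg.
Tool frame: the origin (TCP) lies midway between the tips of the shut fingers; the grasp point (between the pads) lies 19 mm behind it; z points along the fingers, y is the line along which they close (so a half turn about z gives the same grasp; the last joint's range is limited). The gripper opens to 85 mm and grips with 20 to 120 N. Pads are 22 mm wide; open, the fingers measure 114 mm over their backs; the gripper's body (76 mm by 85 mm) begins 54 mm behind the grasp point. The pads swing forward as they close: fully open they stand 13 mm farther back than shut.
Start: joints at [-1.269, 0.053, 1.613, -0, 1.476, -0.119], TCP at [0.255, -0.57, 0.231] pointing down, gripper open.
Joint ranges: [-3.01, 3.01], [-1.01, 2.22], [0.06, 2.58], [-1.02, 4.17], [0.09, 2.62], [-3.14, 3.14]. Speed limits (rad/s): [2.57, 2.57, 3.14, 3.14, 3.14, 3.14].

## Interface

Orientations are given as a rotation vector (axis times angle).
In Python, from station import ctrl gives the robot as it stands. The module is installed in compiled form; this text tells all that it offers.
- The arm moves only by the shell command python3 -m handwheel 'ROWS' [OPENING] [FORCE]. ROWS is JSON, a list of rows, each a list of 2 entries, a list of its own where there are three numbers: the shift along the tool's x, y, z in cm, then the turn, a rotation vector about the tool's x, y, z in rad. In form: [[[tx, ty, tz], [ax, ay, az]], ...]. A call has 1 to 5 rows; each row is the pose to reach, as a shift and turn from the pose commanded when the call began, along the tool's axes at that moment; what a row does not reach only later rows make up. A row lasts 1/8 s, in which the tool goes at most 62.5 mm and 10.7 degrees, less where a joint would pass 70% of its speed; a pose out of reach is approached as far as the arm can. A call with a gripper value outside its range is refused whole. OPENING is the gripper's target within -1 to 1 (shut at 1, half-way at 0, fully open at -1), set as the call begins (- or left out, the last holds). The fingers move at their own pace and stop on an object; FORCE is the grip in N (left out, the last holds). Time passes only in rows, so rows that repeat a pose let the fingers close. It gives the time, the measured TCP pose, the force, the opening and the grip force at its end, in the units of the state.
- ctrl.get_obs(): the state, without advancing time (a new reading comes with each control period).
- ctrl.get_image(name): name is "side" or "top"; returns the picture (420x560x3 uint8, blue, green, red); there is no depth.
- ctrl.calibration(name): a dict with "fx", "fy", "cx", "cy" (pixels), "k1" (the pictures are not rectified: a ray, as slopes to the right and down, at radius r is drawn at 1 + k1 r^2 times it, then the intrinsics apply), "R" (3x3) and "t" (3): a world point X has camera coordinates R X + t. Camera axes: x right, y down, z forward; pixel columns grow to the right and rows downward; lengths in m; the calibration is good to about 2 mm. A picture is of the moment at which its call begins. calibration takes no time and is no camera call.
- ctrl.finish_job(): hands the job in; it is judged then, once.
Trained networks look in the newest picture that a camera, given by its name, has taken for a name from the list of things; names that differ only in an ending like _2 or _b are one class to them, and where a whole thing is asked for, a point or a joint stands for the part that bears it (a point fixed in the world has none). Each returns a list of dicts, best first, with "score" (0 to 1); they miss things now and then, are a little off and sometimes report something else, mostly with a low value. They report only what shows in the picture. A call takes as long as a camera call. They do not tell look-alikes from the thing itself.
- ctrl.look_for(camera, query): "position" ([column, row] in pixels, amid what is visible of it).
- ctrl.landmark_of(camera, query): "position" ([column, row] in pixels: a listed point, or the origin of a listed thing).
The state is a dict: "t": time; "q": joint angles; "dq": joint speeds; "effort": joint torques, N m; "tool_pos": TCP position; "tool_rot": TCP orientation; "contact_force": force on the tool from outside, world axes, zero at the start; "wrist_torque": the same for the moment, N m; "opening": finger opening in m; "grip_force": force on a finger pad.
Only numpy, scipy, OpenCV 4.12 (cv2) and the standard library are available. Lean on these libraries where they do the work, as an engineer would, in place of code of your own. Each camera call takes 0.05 s, during which the arm holds its last target. There are 200 camera calls.

## Task

The kitchen scale has its platter off. Take the plastic tuning tool from its wooden stand, put its blade in the slotted screw on the square housing and turn that screw clockwise until its slot lines up with the two black ribs beside it, leaving the screw on the round housing as it is. Then stand the tool back in the wooden stand, upright with its disc resting on the top.

Things in the scene. Friction and masses are not known exactly. Their poses are not given: they have to be found in the camera images.
- tool: Grey plastic tuning tool, about 50 g, 105 mm long, standing blade down. Origin: centre of the blade's tip, z up. Blade 20 mm wide (x), 4 mm thick (y), tip 3 mm, up to z 16; shaft 12 mm across to z 48; disc 50 mm across, z 48 to 53; flat handle 26 mm (x) by 16 mm (y), z 53 to 105. Pinch the handle from above across y; the blade is then parallel to the finger pads.
- stand: Fixed light wooden block, 90 x 90 x 60 mm high, with a 34 mm square hole right through. Origin: centre of its underside, under the hole. The tool stands in it with its disc resting on the top face, its tip then 12 mm above this origin. The blade goes in at any yaw when within 5 mm of the hole's centre.
- square_screw_slot (a point): Screw to turn: brass slotted head 34 mm across on the 62 mm square grey housing of the fixed white scale (280 x 200 mm, 45 mm high). Point: centre of the slot's floor, 57 mm above the counter; x along the slot, z up, turning with the screw. Slot open at both ends, 6 mm wide, 8 mm deep, below a flared mouth 14 mm wide at the top, 12 mm above the floor. Two black ribs flank the head.
- square_screw (a joint): Turn of that screw, rad, anticlockwise from above; 0 = slot in line with the two black ribs. It starts 0.7 to 1.2 anticlockwise of them, so it is turned clockwise; stops at -0.6 and 1.5. It turns stiffly (0.04 N m) and stays where it is left. The blade has about 0.1 rad of play in the slot either way.
- round_screw_edge (a point): The screw to leave alone: the same brass slotted head on a round grey housing, 66 mm across, on the same scale. This point is at one end of its slot, on the top of the head, 16 mm from its axis and 69 mm above the counter.
There are look-alikes about, which are no part of the job. What is shaped like the stand but pink or purple is not meant. Of the things that look like the tool, the smaller one is meant.

How it is judged:
By the outcome, as a careful person would: the job done as asked, in the order asked, and still so for the second after the job is handed in, with the robot touching nothing.
It also fails if it takes over 54 s, if anything falls off the work surface, if the arm or the gripper's body presses on something with over 40 N, if the wrist force passes 120 N, or if a joint passes its speed limit or range.

## Working session

There is one attempt and no reset: what is moved stays moved. The work goes in short steps, Python scripts to look and compute and a shell command to move; the robot and the scene stay as the last step left them, time stands still between calls to the robot, and variables do not carry over. Pictures are saved under pics/ and viewed, at most 10 in all, crops included, and the job is handed in when it is done.

```bash
mkdir -p pics
cat > h.py <<'E'
import numpy as np, cv2
from station import ctrl
from scipy.spatial.transform import Rotation as Ro
def ray(n,p):
    c=ctrl.calibration(n)
    R=np.array(c["R"]);t=np.array(c["t"])
    d=np.array([(p[0]-c["cx"])/c["fx"],(p[1]-c["cy"])/c["fy"]])
    u=d.copy()
    for _ in range(30): u=d/(1+c["k1"]*(u@u))
    return -R.T@t, R.T@np.array([u[0],u[1],1])
def atz(n,p,z):
    o,d=ray(n,p); return o+d*(z-o[2])/d[2]
def proj(n,X):
    c=ctrl.calibration(n); x=np.array(c["R"])@np.array(X)+np.array(c["t"])
    u=x[:2]/x[2]; u=u*(1+c["k1"]*(u@u))
    return np.array([u[0]*c["fx"]+c["cx"],u[1]*c["fy"]+c["cy"]])
def tri(p1,p2):
    a,d=ray("top",p1);b,e=ray("side",p2)
    d/=np.linalg.norm(d);e/=np.linalg.norm(e)
    s=np.linalg.lstsq(np.stack([d,-e],1),b-a,rcond=None)[0]
    P,Q=a+s[0]*d,b+s[1]*e
    return (P+Q)/2,np.linalg.norm(P-Q)
def shift(target):  # world point -> tool-axes shift cm
    o=ctrl.get_obs(); R=Ro.from_rotvec(o["tool_rot"])
    return R.inv().apply(np.array(target)-o["tool_pos"])*100
E
python3 - <<'E'
from h import *
for n in("top","side"):
    cv2.imwrite(f"pics/{n}0.png",ctrl.get_image(n))
    o,_=ray(n,(280,210)); print(n,o.round(3))
    for q in("tool","stand","square_screw_slot","round_screw_edge"):
        print(q,[(np.round(r["position"],1).tolist(),round(r["score"],2)) for r in ctrl.landmark_of(n,q)])
o=ctrl.get_obs();print(o["t"],Ro.from_rotvec(o["tool_rot"]).as_matrix().round(3))
E
```

```text
top [ 0.38  -0.088  1.217]
tool [([359.8, 217.1], 0.85), ([398.1, 205.4], 0.56)]
stand [([413.1, 254.7], 0.78), ([326.8, 280.4], 0.69), ([356.1, 220.9], 0.68)]
square_screw_slot [([218.6, 155.7], 0.66), ([152.3, 171.7], 0.17)]
round_screw_edge [([151.5, 170.9], 0.75), ([216.7, 155.8], 0.67)]
side [-0.146  0.497  0.745]
tool []
stand [([401.3, 187.8], 0.82)]
square_screw_slot [([173.0, 212.6], 0.73)]
round_screw_edge [([112.4, 256.3], 0.52)]
0.5 [[ 0.913  0.408 -0.   ]
 [ 0.408 -0.913  0.   ]
 [ 0.    -0.    -1.   ]]
```

View pics/top0.png

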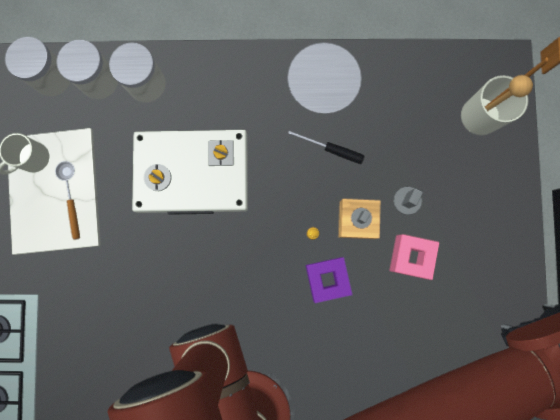

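View pics/side0.png

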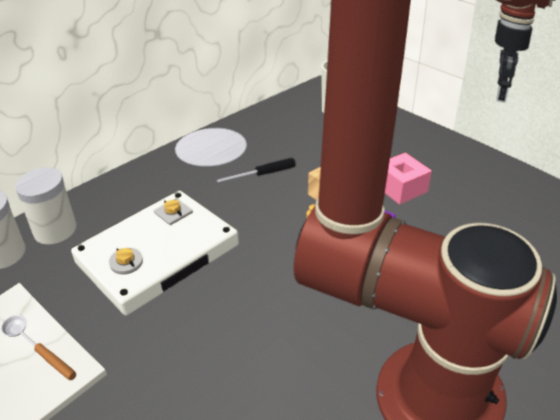

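The top view shows the tool in the wooden stand at (361,217). A larger look-alike stands loose at (408,200). The square housing's screw is at (220,152) and the round one's at (156,177). I'll zoom in for the angles.

Run:
```python
from h import *
im=cv2.imread("pics/top0.png")
a=cv2.resize(im[192:242,335:385],(400,400),interpolation=cv2.INTER_CUBIC)
b=cv2.resize(im[132:172,200:240],(400,400),interpolation=cv2.INTER_CUBIC)
cv2.imwrite("pics/crop1.png",np.hstack([a,b]))
print("tool handle top",atz("top",(361.5,216.5),.117),"disc",atz("top",(361,217),.065))
print("stand lm",atz("top",(356.1,220.9),0))
print("sq lm",atz("top",(218.6,155.7),.057),atz("side",(173,212.6),.057), tri((218.6,155.7),(173,212.6)))
print("housing",atz("top",(220.5,152),.069))
print("round",atz("top",(156,177),.069))
print("img axes",atz("top",(300,200),0)-atz("top",(290,200),0),atz("top",(300,210),0)-atz("top",(300,200),0))
```

```text
tool handle top [ 0.47254919 -0.27107137  0.117     ] disc [ 0.47573561 -0.27848811  0.065     ]
stand lm [ 0.47138529 -0.27672866  0.        ]
sq lm [0.62662732 0.06183572 0.057     ] [0.62258082 0.0651543  0.057     ] (array([0.62755059, 0.06238885, 0.05257135]), np.float64(5.287394832541698e-05))
housing [0.63308146 0.0558056  0.069     ]
round [0.57317103 0.20994659 0.069     ]
img axes [-9.48523752e-05 -2.51300247e-02  0.00000000e+00] [-0.02525164  0.00019193  0.        ]
```

View pics/crop1.png

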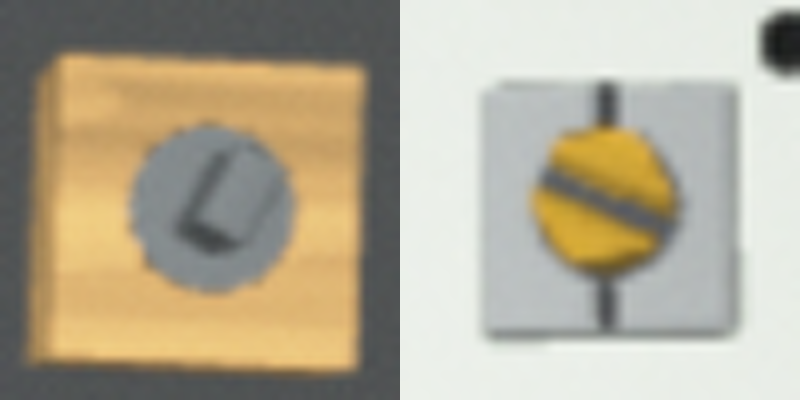

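The crop shows the disc centred near (361,217.5) and the handle's top near (364,216), so the tool is at about (0.474,-0.278) with its wide side at about -27.5°. The slot is about 1.2 rad anticlockwise of the ribs. I'll move over the tool with the gripper half-closed.

```bash
python3 -m handwheel '[[[6,-3.3,0],[0,0,0.18]],[[12,-6.6,0],[0,0,0.36]],[[17.5,-9.8,0],[0,0,0.54]],[[23,-13,0],[0,0,0.72]],[[28,-16,0],[0,0,0.9]]]' -0.3 60
python3 - <<'E'
from h import *
print("tool",atz("top",(364.2,216.0),.117),atz("top",(361.1,217.5),.065))
print(shift([.474,-.278,.16]))
E
```

```text
t: 1.12
tool_pos: [0.4348, -0.3256, 0.2316]
tool_rot: [3.057, -0.724, 0.001]
contact_force: [1.7, -0.5, 0.1]
opening: 0.0558
grip_force: 0.0
tool [ 0.47366211 -0.27721959  0.117     ] [ 0.47454501 -0.27870215  0.065     ]
[ 1.3660288  -6.01128667  7.16152934]
```

```bash
python3 -m handwheel '[[[1.4,-6,0],[0,0,0]],[[1.4,-6,3],[0,0,0]],[[1.4,-6,6],[0,0,0]],[[1.4,-6,7],[0,0,0]]]'
python3 - <<'E'
from h import *
im=ctrl.get_image("top"); 
a=cv2.resize(im[160:260,300:420],(600,500),interpolation=cv2.INTER_CUBIC)
cv2.imwrite("pics/c2.png",a)
im=ctrl.get_image("side"); cv2.imwrite("pics/s2.png",im)
print(shift([.474,-.278,.076]), ctrl.get_obs()["tool_pos"])
E
```

```text
t: 1.62
tool_pos: [0.4721, -0.2786, 0.159]
tool_rot: [-3.058, 0.714, 0.005]
contact_force: [-0.2, 0.2, -0.7]
opening: 0.0557
grip_force: 0.0
[ 0.10484348 -0.18759906  8.42488002] [ 0.47237755 -0.27933446  0.16025002]
```

View pics/s2.png

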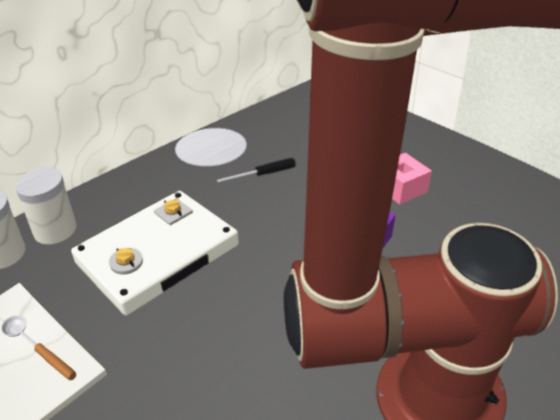

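The forearm hides the stand from the side camera. I'll descend and close on the handle, watching the force.

```bash
python3 -m handwheel '[[[0.1,-0.2,3],[0,0,0]],[[0.1,-0.2,6],[0,0,0]],[[0.1,-0.2,8.4],[0,0,0]],[[0.1,-0.2,8.4],[0,0,0]]]' ; python3 -m handwheel '[[[0,0,0],[0,0,0]],[[0,0,0],[0,0,0]],[[0,0,0],[0,0,0]],[[0,0,0],[0,0,0]],[[0,0,0],[0,0,0]]]' 1 60
```

```text
t: 2.22
tool_pos: [0.4741, -0.2782, 0.0767]
tool_rot: [-3.058, 0.716, 0.003]
contact_force: [1.1, 0.2, 0.9]
opening: 0.0554
grip_force: 0.0
t: 2.85
tool_pos: [0.476, -0.2792, 0.0794]
tool_rot: [3.058, -0.715, 0.005]
contact_force: [-1.6, 0.4, 5.6]
opening: 0.0154
grip_force: 59.1
```

```bash
python3 -m handwheel '[[[0,0,-3],[0,0,0]],[[0,0,-6],[0,0,0]],[[0,0,-9],[0,0,0]],[[0,0,-12],[0,0,0]],[[0,0,-12],[0,0,0]]]'
python3 - <<'E'
from h import *
o=ctrl.get_obs();R=Ro.from_rotvec(o["tool_rot"]).as_matrix();print(R.round(3))
print(shift([.55,.05,.20]), o["opening"],o["grip_force"])
E
```

```text
t: 3.48
tool_pos: [0.4761, -0.2793, 0.2004]
tool_rot: [3.057, -0.714, 0.008]
contact_force: [-0.4, -0.0, -0.2]
opening: 0.0152
grip_force: 58.4
[[ 0.896 -0.443  0.005]
 [-0.443 -0.896 -0.004]
 [ 0.006  0.001 -1.   ]]
[ -7.96506409 -32.79368406  -0.04174333] 0.015180947488935302 58.40423226356506
```

```bash
python3 -m handwheel '[[[0,-5,0],[0,0,-0.18]],[[-0.2,-10.5,0],[0,0,-0.36]],[[-0.4,-16,0],[0,0,-0.54]],[[-0.6,-21,0],[0,0,-0.72]],[[-0.8,-26,0],[0,0,-0.9]]]'
python3 - <<'E'
from h import *
o=ctrl.get_obs();R=Ro.from_rotvec(o["tool_rot"]).as_matrix();print(np.degrees(np.arctan2(R[1,0],R[0,0])))
im=ctrl.get_image("side"); cv2.imwrite("pics/s3.png",cv2.resize(im[90:310,60:320],(780,660))[:600])
print("head",atz("top",(220.0,151.5),.069),proj("side",[.633,.056,.069]))
print(shift([.633,.056,.18]))
E
```

```text
t: 4.1
tool_pos: [0.5824, -0.0399, 0.1952]
tool_rot: [-3.062, -0.696, 0.004]
contact_force: [0.1, -0.4, -0.8]
opening: 0.0151
grip_force: 58.5
25.600980866761816
head [0.6343096  0.05701948 0.069     ] [172.94155817 203.95883663]
[ 8.40057994 -5.99651136  1.56659375]
```

View pics/s3.png

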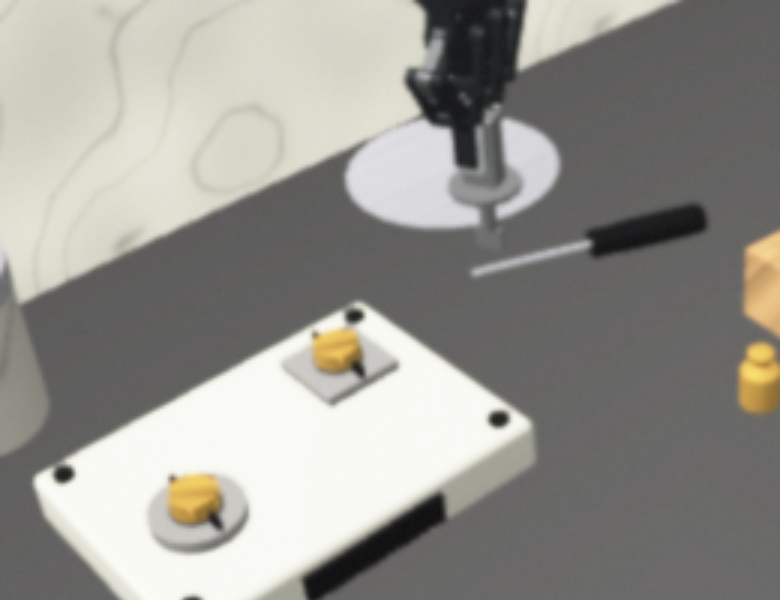

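```bash
python3 -m handwheel '[[[2.5,-1.5,0],[0,0,-0.18]],[[5.5,-3.5,0.5],[0,0,-0.36]],[[8.4,-6,1.5],[0,0,-0.54]],[[8.4,-6,2.3],[0,0,-0.73]],[[8.4,-6,2.3],[0,0,-0.73]]]'
python3 - <<'E'
from h import *
print("tip pred before",proj("side",[.5824,-.0399,.1952-.065]),"seen 222.2 171.9")
im=ctrl.get_image("side"); cv2.imwrite("pics/s4.png",cv2.resize(im[130:250,110:260],(750,600),interpolation=cv2.INTER_CUBIC))
im=ctrl.get_image("top"); cv2.imwrite("pics/t4.png",im)
o=ctrl.get_obs();R=Ro.from_rotvec(o["tool_rot"]).as_matrix();print(np.degrees(np.arctan2(R[1,0],R[0,0])),o["tool_pos"])
p=o["tool_pos"]
print(proj("side",[p[0],p[1],p[2]-.065]),shift([.6335,.0565,.13]))
E
```

```text
t: 4.78
tool_pos: [0.6317, 0.0487, 0.1713]
tool_rot: [-2.618, -1.732, 0.006]
contact_force: [0.0, -0.2, -0.4]
opening: 0.0156
grip_force: 58.6
tip pred before [221.46700781 170.85208731] seen 222.2 171.9
66.88076031329066 [0.63259759 0.0480722  0.17324449]
[173.71236131 187.28565921] [ 0.81344865 -0.24093074  4.32429551]
```

View pics/s4.png

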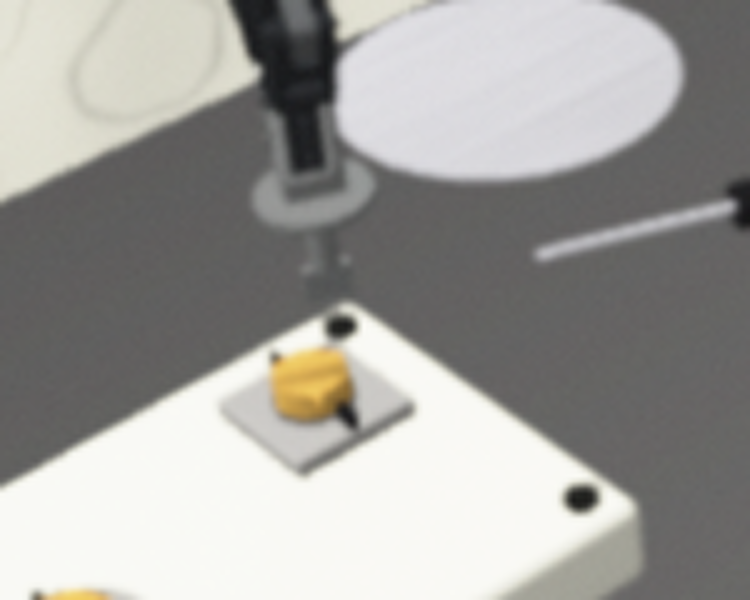

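The blade tip at (175,189.6) is above the screw head, whose top is at (172.2,204), and is aligned with it sideways. I'll centre the tip and lower it into the slot.

```bash
python3 -m handwheel '[[[1,-0.2,0],[0,0,0]],[[1,-0.2,1.5],[0,0,0]],[[1,-0.2,2.8],[0,0,0]],[[1,-0.2,3.5],[0,0,0]],[[1,-0.2,3.5],[0,0,0]]]'; python3 -m handwheel '[[[0,0,0.3],[0,0,0]],[[0,0,0.6],[0,0,0]],[[0,0,0.6],[0,0,0]]]'
```

```text
t: 5.5
tool_pos: [0.6345, 0.0583, 0.1379]
tool_rot: [-2.618, -1.735, 0.003]
contact_force: [0.3, 0.3, -0.2]
opening: 0.0156
grip_force: 58.6
t: 5.88
tool_pos: [0.6352, 0.0584, 0.1332]
tool_rot: [-2.618, -1.736, 0.0]
contact_force: [-0.9, -0.4, -1.3]
opening: 0.0154
grip_force: 58.6
```

Run:
```python
from h import *
im=ctrl.get_image("side"); cv2.imwrite("pics/s5.png",cv2.resize(im[130:250,110:260],(750,600),interpolation=cv2.INTER_CUBIC))
o=ctrl.get_obs();print(o["tool_pos"],o["contact_force"],o["wrist_torque"])
```

```text
[0.63526676 0.0584113  0.13332657] [-0.53336762 -0.28355757 -0.78336054] [0.01382301 0.00069654 0.03843024]
```

View pics/s5.png

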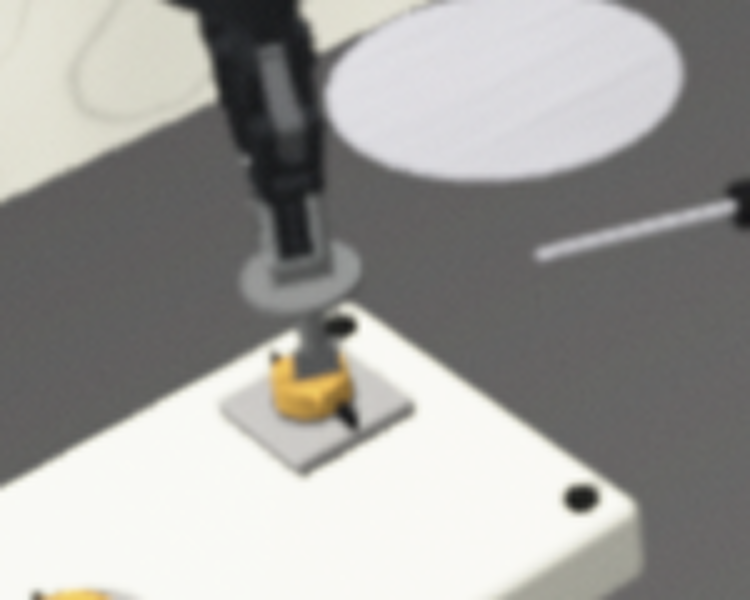

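The blade tip at crop (318,375) is entering the slot mouth. I'll keep going down slowly.

```bash
python3 -m handwheel '[[[0.15,0,0.2],[0,0,0]],[[0.15,0,0.4],[0,0,0]],[[0.15,0,0.4],[0,0,0]]]';python3 -m handwheel '[[[0,0,0.2],[0,0,0]],[[0,0,0.4],[0,0,0]],[[0,0,0.4],[0,0,0]]]'
```

```text
t: 6.3
tool_pos: [0.6357, 0.0598, 0.129]
tool_rot: [-2.618, -1.736, 0.001]
contact_force: [0.3, -0.5, -0.4]
opening: 0.0155
grip_force: 58.6
t: 6.68
tool_pos: [0.6357, 0.0598, 0.125]
tool_rot: [-2.618, -1.736, 0.001]
contact_force: [0.3, -0.9, -0.8]
opening: 0.0153
grip_force: 58.6
```

```bash
python3 -m handwheel '[[[0,0,0.15],[0,0,0]],[[0,0.03,0.15],[0,0,0.12]],[[-0.01,0.06,0.15],[0,0,0.25]],[[-0.02,0.09,0.15],[0,0,0.38]],[[-0.03,0.12,0.15],[0,0,0.5]]]'
python3 - <<'E'
from h import *
o=ctrl.get_obs();R=Ro.from_rotvec(o["tool_rot"]).as_matrix();print(np.degrees(np.arctan2(R[1,0],R[0,0])),o["tool_pos"],o["wrist_torque"])
E
```

```text
t: 7.3
tool_pos: [0.6367, 0.0595, 0.1244]
tool_rot: [-2.968, -1.028, 0.0]
contact_force: [-1.6, 1.8, 2.1]
opening: 0.0155
grip_force: 59.0
38.21458451797449 [0.63666061 0.05949371 0.1244063 ] [ 2.58092724e-01  4.51724290e-01 -1.28517436e-04]
```

```bash
python3 -m handwheel '[[[0,0.04,0],[0,0,0.15]],[[-0.01,0.07,0],[0,0,0.3]],[[-0.03,0.11,0],[0,0,0.45]],[[-0.05,0.15,0],[0,0,0.6]],[[-0.06,0.16,0],[0,0,0.67]]]'
python3 - <<'E'
from h import *
o=ctrl.get_obs();R=Ro.from_rotvec(o["tool_rot"]).as_matrix();print(np.degrees(np.arctan2(R[1,0],R[0,0])),o["tool_pos"],o["wrist_torque"],o["contact_force"])
im=ctrl.get_image("side"); a=cv2.resize(im[160:230,130:220],(720,560),interpolation=cv2.INTER_CUBIC)
cv2.imwrite("pics/s6.png",a)
E
```

```text
t: 7.92
tool_pos: [0.637, 0.0583, 0.1244]
tool_rot: [-3.14, 0.003, 0.002]
contact_force: [-1.1, 1.5, 2.5]
opening: 0.0152
grip_force: 59.1
-0.10007289701315111 [0.63699021 0.05829296 0.12441078] [0.57983972 0.54177731 0.01646816] [-1.13251172  1.51953483  2.46964727]
```

View pics/s6.png

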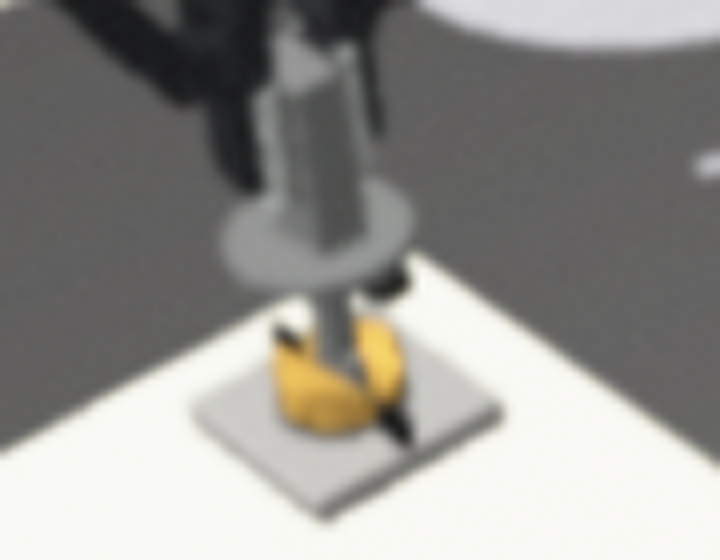

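The screw has turned with the blade, and the slot is now nearly in line with the rib at crop (395,425). I'll add 0.1 rad for the play, back off half of it, lift and check.

```bash
python3 -m handwheel '[[[0,0.02,0],[0,0,0.05]],[[0,0.03,0],[0,0,0.1]],[[0,0.03,0],[0,0,0.1]],[[0,0.02,0],[0,0,0.02]],[[0,0.02,0],[0,0,0.02]]]'; python3 -m handwheel '[[[0,0,-1],[0,0,0]],[[0,0,-3],[0,0,0]],[[0,0,-5],[0,0,0]],[[0,-2,-7],[0,0,0]],[[-5,5,-7],[0,0,0]]]'; python3 -m handwheel '[[[-4,4,0],[0,0,0]],[[-8,8,0],[0,0,0]],[[-10,10,0],[0,0,0]],[[-10,10,0],[0,0,0]]]'
python3 - <<'E'
from h import *
im=ctrl.get_image("top"); cv2.imwrite("pics/t7f.png",im); b=cv2.resize(im[132:172,200:240],(400,400),interpolation=cv2.INTER_CUBIC)
im=ctrl.get_image("side"); cv2.imwrite("pics/s7f.png",im); a=cv2.resize(im[185:225,150:190],(400,400),interpolation=cv2.INTER_CUBIC)
cv2.imwrite("pics/c7.png",np.hstack([b,a]))
E
```

```text
t: 8.6
tool_pos: [0.6376, 0.0578, 0.1244]
tool_rot: [-3.14, 0.03, -0.001]
contact_force: [-2.3, 3.6, 3.8]
opening: 0.0155
grip_force: 59.2
t: 9.22
tool_pos: [0.6033, 0.0302, 0.1982]
tool_rot: [-3.141, 0.021, -0.011]
contact_force: [-0.3, -1.8, 0.4]
opening: 0.0154
grip_force: 58.9
t: 9.72
tool_pos: [0.4983, -0.0713, 0.1953]
tool_rot: [3.141, -0.033, 0.004]
contact_force: [0.4, -0.1, -0.2]
opening: 0.0152
grip_force: 58.9
```

View pics/c7.png

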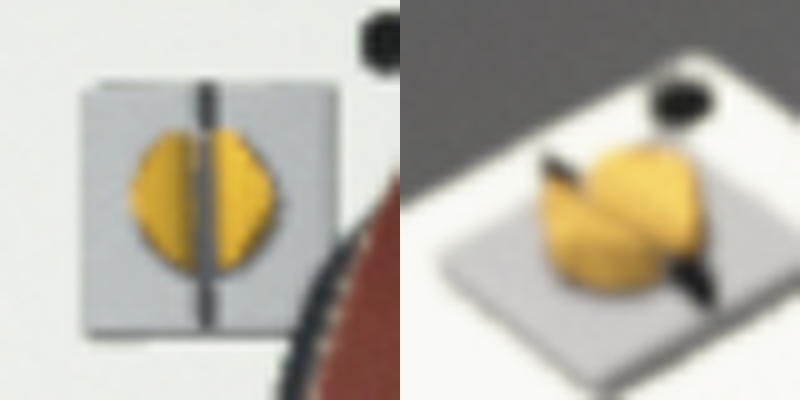

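The slot lies in line with the ribs: at (203-205, 130-270) in the top crop, and it also looks straight in the side crop. Next I'll return to the stand.

```bash
python3 -m handwheel '[[[-0.5,5,0],[0,0,0.1]],[[-1,10,0],[0,0,0.2]],[[-1.4,15,0],[0,0,0.3]],[[-1.9,20,0],[0,0,0.43]],[[-1.9,20.8,0],[0,0,0.43]]]'; python3 -m handwheel '[[[0,0,0],[0,0,0]],[[0,0,0],[0,0,0]]]'
python3 - <<'E'
from h import *
o=ctrl.get_obs();R=Ro.from_rotvec(o["tool_rot"]).as_matrix();print(np.degrees(np.arctan2(R[1,0],R[0,0])),R[:,2])
print(shift([.4755,-.279,.08]))
E
```

```text
t: 10.45
tool_pos: [0.4764, -0.2804, 0.1942]
tool_rot: [3.062, -0.703, 0.001]
contact_force: [-0.0, 0.8, -0.5]
opening: 0.0151
grip_force: 59.0
t: 10.7
tool_pos: [0.4762, -0.2772, 0.1938]
tool_rot: [-3.063, 0.696, 0.0]
contact_force: [-0.2, 0.3, -0.1]
opening: 0.0153
grip_force: 59.0
-25.60070176686393 [-1.15708266e-05  5.59910312e-04 -9.99999843e-01]
[ 0.01559762  0.20283665 11.37837944]
```

```bash
python3 -m handwheel '[[[0,0.15,3],[0,0,0]],[[0,0.15,6],[0,0,0]],[[0,0.15,9],[0,0,0]],[[0,0.15,11],[0,0,0]],[[0,0.15,11],[0,0,0]]]'; python3 -m handwheel '[[[0,0,0.2],[0,0,0]],[[0,0,0.35],[0,0,0]],[[0,0,0.35],[0,0,0]]]'
```

```text
t: 11.32
tool_pos: [0.4742, -0.2784, 0.0821]
tool_rot: [-3.062, 0.697, 0.005]
contact_force: [-0.7, 0.2, -0.4]
opening: 0.0158
grip_force: 59.0
t: 11.7
tool_pos: [0.4753, -0.2803, 0.0811]
tool_rot: [3.062, -0.7, 0.002]
contact_force: [0.1, -0.7, -0.0]
opening: 0.0154
grip_force: 59.0
```

```bash
python3 -m handwheel '[[[0,0,0.12],[0,0,0]],[[0,0,0.25],[0,0,0]],[[0,0,0.25],[0,0,0]]]'
```

```text
t: 12.08
tool_pos: [0.4752, -0.2803, 0.0794]
tool_rot: [3.062, -0.7, 0.0]
contact_force: [-2.8, 1.5, 8.2]
opening: 0.0154
grip_force: 60.2
```

Contact came at the same height as the original grasp (0.0794), so the disc is resting on the stand. I'll release and back away.

```bash
python3 -m handwheel '[[[0,0,0],[0,0,0]],[[0,0,0],[0,0,0]],[[0,0,0],[0,0,0]],[[0,0,0],[0,0,0]]]' -0.3; python3 -m handwheel '[[[0,0,-3],[0,0,0]],[[0,0,-7],[0,0,0]],[[0,0,-12],[0,0,0]],[[-5,0,-15],[0,0,0]],[[-10,0,-15],[0,0,0]]]';python3 -m handwheel '[[[-6,3,0],[0,0,0]],[[-10,7,0],[0,0,0]],[[-10,12,0],[0,0,0]],[[-10,12,0],[0,0,0]],[[-10,12,0],[0,0,0]]]'
python3 - <<'E'
from h import *
im=ctrl.get_image("top"); b=cv2.resize(im[120:270,200:440],(800,500),interpolation=cv2.INTER_CUBIC)
cv2.imwrite("pics/t8.png",b)
E
```

```text
t: 12.58
tool_pos: [0.4748, -0.2799, 0.0776]
tool_rot: [-3.063, 0.7, 0.001]
contact_force: [0.4, -0.4, -0.3]
opening: 0.0557
grip_force: 0.0
t: 13.2
tool_pos: [0.3853, -0.2372, 0.2315]
tool_rot: [3.06, -0.698, 0.008]
contact_force: [0.2, -0.1, -0.1]
opening: 0.0554
grip_force: 0.0
t: 13.82
tool_pos: [0.2427, -0.301, 0.2277]
tool_rot: [-3.062, 0.7, 0.0]
contact_force: [-0.9, -0.1, -0.2]
opening: 0.0556
grip_force: 0.0
```

View pics/t8.png

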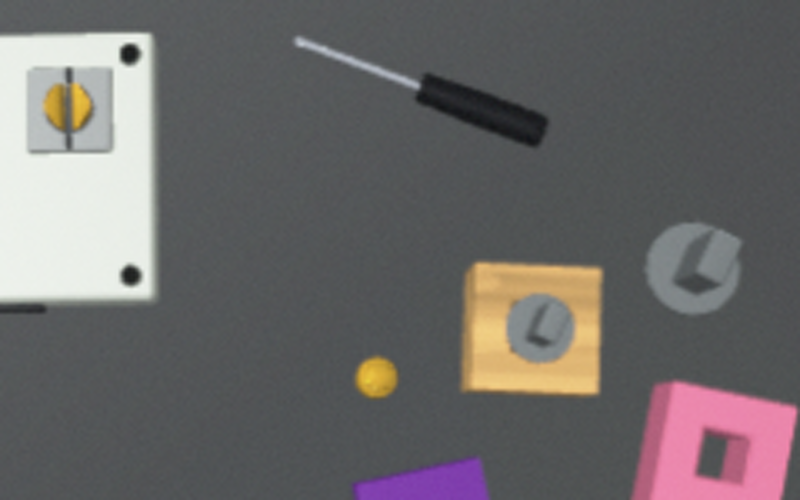

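The tool stands upright in the wooden stand at crop (541,327), and the slot is in line with the ribs at crop (68,108). I'm handing the job in.

```bash
python3 -c "
from station import ctrl
print(ctrl.finish_job())"
```

```text
the job is handed in; nothing more can be done
None
```

I turned the square housing's screw clockwise until its slot lined up with the ribs, never went near the round screw, stood the tool back upright in the wooden stand, and handed the job in at about 14 s of the 54 s allowed.

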